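# Clamp a pine blank in the jig with a lever-headed screw

## Robot

A 6-joint arm with a two-finger parallel gripper is mounted at the origin on the work surface. World frame = base frame: x ahead of the robot, y to its left, z up, the work surface at z = 0. Lengths are in m, angles in rad, forces in N, time in s.
With the tool pointing down it reaches from about 0.25 to 0.775 m from the base axis. Payload 4 kg.
Tool frame: the origin (TCP) lies midway between the tips of the shut fingers; the grasp point (between the pads) lies 19 mm behind it (robot.pinch_z is the distance from the TCP to the grasp point, in m); x points along the fingers, y is the direction in which the jaws open and shut, and the axes are right-handed (so a half turn about x gives the same grasp; the last joint's range is limited). The gripper opens to 94 mm and grips with 3 to 60 N. Pads are 16 mm wide; open, the fingers measure 119 mm over their backs; the gripper's body (75 mm by 177 mm) begins 78 mm behind the grasp point.
Start: joints at [-1.438, 0.087, 1.371, -0, 1.684, -0.103], TCP at [0.128, -0.535, 0.206] pointing down, gripper open.
Joint ranges: [-3.1, 3.1], [-0.76, 2.03], [0.27, 2.55], [-1.08, 4.22], [0.17, 2.65], [-2.57, 2.57]. Speed limits (rad/s): [2.79, 2.79, 3.14, 3.14, 3.14, 3.14].

## Interface

Orientations are given as [roll, pitch, yaw] about the fixed x, y, z axes, in that order (R = Rz(yaw) Ry(pitch) Rx(roll)).
In Python, from bench import robot, imaging gives the robot as it stands. The module is installed in compiled form; this text tells all that it offers.
- The arm moves only by the tool drive_tool, never from a script. Its argument "commands" is a list that holds one entry, the list of rows, each a list of 4 numbers: the shift along the tool's x, y, z as a fraction of full scale, then the turn about the tool's x as a fraction of full scale. A call has 1 to 20 rows; each row shifts and turns the commanded pose from where the row before left it, along the tool's axes as they then stand; what a row does not reach is not made up. Full scale, the value 1, is 0.25 m for a shift and 360 degrees for a turn. A row lasts 1/10 s, in which the tool goes at most 50 mm and 8.59 degrees, less where a joint would pass 70% of its speed; a pose out of reach is approached as far as the arm can. A call with a number of a shift or a turn outside -1 to 1 is refused whole. A call with a gripper value outside its range is refused whole. "grip" is the opening, from 0 (shut) to 1 (fully open), set as the call begins (left out, the last holds). The fingers move at their own pace and stop on an object; the grip force is fixed at half the most. Time passes only in rows, so rows that do not move let the fingers close. It gives the time, the measured TCP pose, the force and the opening at its end, in the units of the state.
- robot.get_obs(): the state, without advancing time (a new reading comes with each control period).
- imaging.snapshot(name): name is "scene" or "side" or "wrist"; returns a dict with "pixels" (384x512x3 uint8, red, green, blue), "z_map" (384x512 float32, m along the optical axis (not along the pixel's ray), 0 where there is no reading), "mtx" (3x3 intrinsics, pixels), "extrinsics" (4x4, takes a point from world to camera coordinates). Camera axes: x right, y up, looking along -z (the intrinsics and any distortion apply to the point x, -y, -z); pixel columns grow to the right and rows downward; lengths in m; the calibration is good to about 2 mm. A picture is of the moment at which its call begins.
- robot.close_job(): hands the job in, once; it reports no verdict.
The state is a dict: "time": time; "joint_positions": joint angles; "qvel": joint speeds; "joint_torque": joint torques, N m; "tool_pos": TCP position; "ee_rot": TCP orientation; "wrist_force": force on the tool from outside, world axes, zero at the start; "wrist_torque": the same for the moment, N m; "width": finger opening in m.
Only numpy, scipy, OpenCV 4.12 (cv2) and the standard library are available. Lean on these libraries where they do the work, as an engineer would, in place of code of your own. Each camera call takes 0.05 s, during which the arm holds its last target.

## Task

Clamp the pine blank in the jig: push the clamp screw's raised lever round clockwise (seen from above) until the screw is fully home and snug on the blank, stopping there so that the brass bush in the bridge is not wrung round, and only then fold the lever all the way down flat. Leave the blank where it lies and do not disturb the glue bottle, the screwdriver or the wooden fish.

Things in the scene. Friction and masses are not known exactly. Their poses are not given: they have to be found in the camera images.
- jig: Plywood clamping jig fixed to the bench, base 200 x 220 x 18 mm (x, y, z), origin at the centre of its underside, z up. A dark steel bridge bar (152 mm along x, 34 mm wide, top 84 mm above the bench) spans the blank. The clamp screw stands through its middle, on the jig's z axis. Nothing of the jig rises above the bar, so a finger can go right round the screw's head.
- blank: Loose pine board, 22 mm thick, 66 mm wide with a rounded head and a short handle (about 230 mm long along its y), lying on the jig base under the bridge between two low fences; origin at the underside, under the screw when centred. Its top is 40 mm above the bench.
- bush: Brass threaded bush on the bridge bar, a 42 mm disc 7 mm high with two 4 mm ears along its x, origin on the screw axis 84 mm above the bench. Bonded in rubber: it stands still while the screw runs freely; once the screw is home further turning twists it (8 N m per rad) and it springs back when let go. Twisted over 0.15 rad (1.2 N m) from the jig's x it tears.
- screw: Upright steel clamp screw with a forked head; origin on the screw axis at the underside of the 30 mm head disc (at the start 98 to 100 mm above the bench, home at 94), z up, x level along the lever. Clockwise from above lowers it 6 mm per turn; 4.5 to 6 rad from the start it meets a hard stop (home, snug), felt as a sharp rise in torque; free running takes 0.06 N m.
- pad: Black rubber pressure pad, 32 mm disc 6 mm thick at the foot of the screw, origin at the centre of its underside; it presses on the blank. Closing the lever pushes it a further 0.3 mm down.
- lever (a joint): Angle of the lever above level, rad: 0 is folded down flat (closed, a firm stop), 1.0 the most open. It starts at 0.7 to 0.9, stays where it is left and needs 0.4 N m to fold (5 N pressed down 85 mm from its hinge). The hinge lies on the screw axis 21 mm above the screw's origin.
- lever_tip (a point): Centre of the lever's round end (20 mm disc, 8 mm thick). The lever is a dark steel bar 14 mm wide and 8 mm thick, its end 102 mm from the hinge, which lies on the screw axis.
- glue: White upright glue bottle, 56 mm across, 150 mm high, origin at the centre of its underside. A bystander.
- driver: Screwdriver with a wooden handle, 200 mm long, lying along its x. A bystander.
- fish: Small flat wooden fish-shaped board, about 140 x 70 x 14 mm, origin under the centre of its round head end. A bystander.
There are look-alikes about, which are no part of the job. What is shaped like the blank but orange or red is not meant.

How it is judged:
On the way, in this order (a step that is already met when the one before it is completed fails the run):
1. the screw is home: its pad presses snugly on the blank while the lever is still raised (contact force between pad and blank above 8 N and value of joint lever above 0.5 rad), for 0.2 s.
2. the lever is folded flat and the blank is clamped (contact force between pad and blank above 13 N and value of joint lever below 0.1 rad), for 0.2 s.
At the end, for the whole second after the job is handed in: The lever is folded flat (under 0.1 rad) and the pad presses on the blank with more than 13 N, the screw at rest; bush never twisted over 0.15 rad, blank never shifted over 8 mm, bystanders never over 20 mm (all of step 2 and angular speed of screw below 0.1 rad/s); the robot touches nothing.
It fails at once if the brass bush is wrung round by more than 0.15 rad (screw forced) (angle between the x axis of bush and the x axis of jig, either way round above 0.15 rad).
It fails at once if the blank is shifted by more than 8 mm (distance of blank from where it was at the start of the episode above 0.008 m).
It fails at once if a bystander is moved by more than 20 mm (distance of any of glue, driver, fish from where it was at the start of the episode above 0.02 m).
It also fails if it takes over 70 s, if anything falls off the work surface, if the arm or the gripper's body presses on something with over 40 N, if the wrist force passes 120 N, or if a joint passes its speed limit or range.

## Working session

There is one attempt and no reset: what is moved stays moved. The work goes in short steps, Python scripts to look and compute and a tool call to move; the robot and the scene stay as the last step left them, time stands still between calls to the robot, and variables do not carry over. Pictures are saved under pics/ and viewed, and the job is handed in when it is done.

Besides the shell and the picture viewer there is one more tool, called after ">>>" as name([rows], argument=value, ...), one row to a line, values as JSON. drive_tool: Moves the arm, as the interface text tells. Shift numbers are shares of 0.25 m and turn numbers shares of 360 degrees, none past 1 either way. Its arguments: {"type":"object","properties":{"commands":{"type":"array","items":{"type":"array","items":{"type":"array","items":{"type":"number","minimum":-1,"maximum":1}}}},"grip":{"type":"number"}},"required":["commands"]}

```bash
mkdir -p pics
cat > h.py <<'E'
import numpy as np, cv2
from bench import robot, imaging
def snap(name,fn,crop=None,k=1):
    s=imaging.snapshot(name); np.savez('pics/'+fn+'.npz',**s)
    im=s['pixels'][:,:,::-1]
    if crop: a,b,c,d=crop; im=im[b:d,a:c]
    im=cv2.resize(im,None,fx=k,fy=k,interpolation=cv2.INTER_CUBIC); cv2.imwrite('pics/'+fn+'.png',im); return s
def crop(fn,out,c,k):
    s=np.load('pics/'+fn+'.npz'); a,b,cc,d=c
    cv2.imwrite('pics/'+out+'.png',cv2.resize(s['pixels'][b:d,a:cc,::-1],None,fx=k,fy=k,interpolation=cv2.INTER_CUBIC))
def w(s,u,v,z=None):
    K=s['mtx'];E=s['extrinsics'];r=np.array([(u-K[0,2])/K[0,0],-(v-K[1,2])/K[1,1],-1.])
    R=E[:3,:3];t=E[:3,3]
    c=-R.T@t; d=R.T@r
    if z is not None: return c+d*(z-c[2])/d[2]
    D=s['z_map'][int(v),int(u)]; return c+d*D
def proj(s,p):
    E=s['extrinsics'];q=E[:3,:3]@np.array(p)+E[:3,3];K=s['mtx']
    return K[0,2]+K[0,0]*q[0]/-q[2],K[1,2]-K[1,1]*q[1]/-q[2]
E
python3 - <<'E'
from h import *
for n in ['scene','side','wrist']: snap(n,n+'0',k=1.5)
print(robot.get_obs())
E
```

```text
{'time': 0.15, 'joint_positions': array([-1.43808333e+00,  8.78129561e-02,  1.37185247e+00, -5.11850557e-05,
        1.68358736e+00, -1.03106318e-01]), 'qvel': array([-0.00117476, -0.00217313, -0.0056354 ,  0.00119976,  0.00052379,
        0.00130025]), 'joint_torque': array([ 4.52560344e-04, -3.40643549e+01, -3.02793753e+01,  7.18528242e-02,
        3.05759709e-02, -1.18531202e-04]), 'tool_pos': array([ 0.12842337, -0.53438564,  0.2045856 ]), 'ee_rot': array([-1.64327059,  1.56913541,  1.73413566]), 'wrist_force': array([ 0.84563657, -0.3347471 , -0.28568283]), 'wrist_torque': array([-0.02100898,  0.02136164,  0.03933264]), 'width': 0.09380814612265201}
```

View pics/scene0.png

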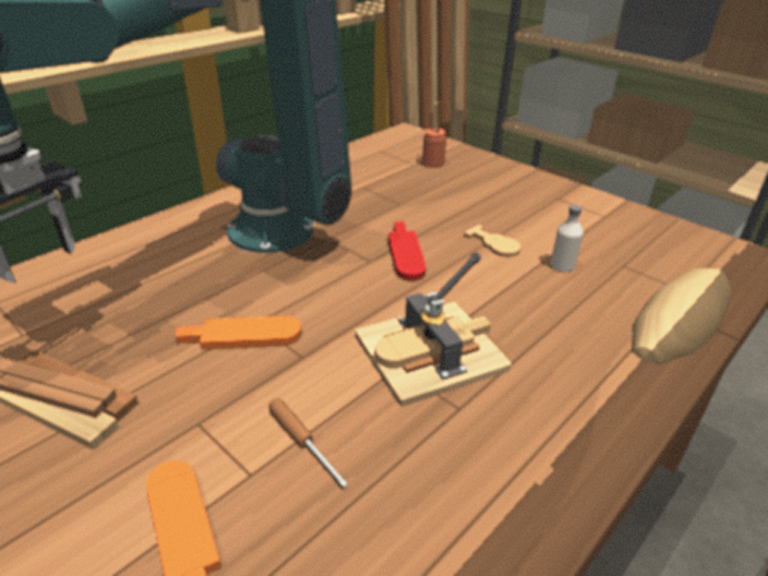

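View pics/side0.png

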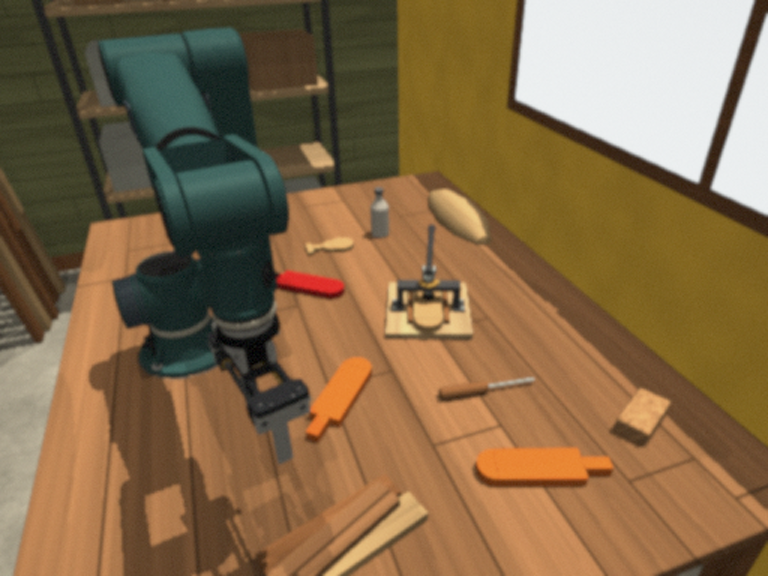

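View pics/wrist0.png

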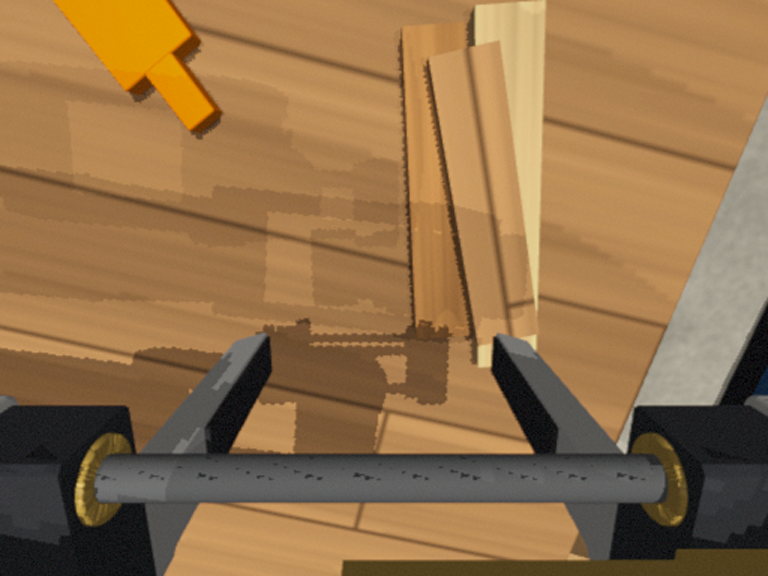

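The scene view shows the jig around pixel (288,230) of the full frame, with the lever raised and pointing away (upper right). The side view shows it at about (286,205). The orange and red boards are the look-alikes. I'll enlarge the jig.

Run:
```python
from h import *
crop('scene0','c1',(225,150,355,275),6)
crop('side0','c2',(245,140,325,235),6)
```

```text
(no output)
```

View pics/c1.png

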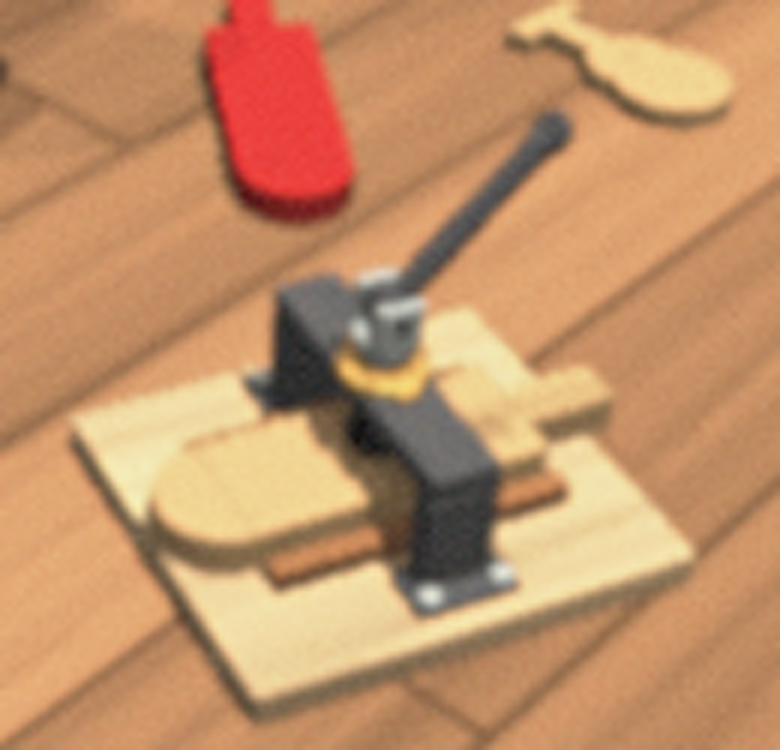

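View pics/c2.png

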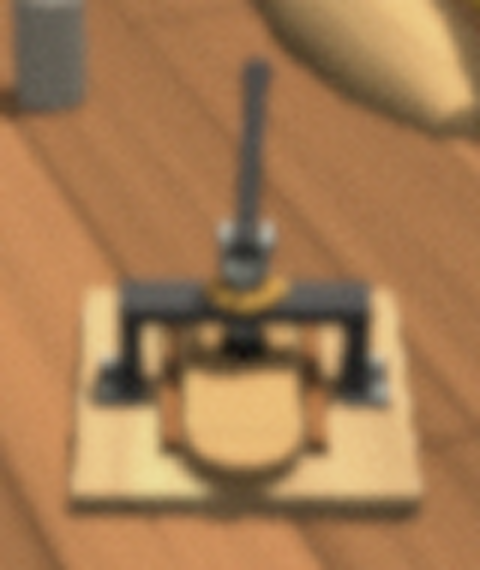

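Run:
```python
from h import *
S=np.load('pics/scene0.npz');T=np.load('pics/side0.npz')
a=lambda x,y:(225+x/6-.4,150+y/6-.4)
b=lambda x,y:(245+x/6-.4,140+y/6-.4)
c=[w(S,*a(x,y),.018) for x,y in [(75,425),(258,697),(692,558),(470,310)]]
print(np.round(c,3)); m=np.mean(c,0);print('mean',m,[np.linalg.norm(c[i]-c[(i+1)%4]) for i in range(4)])
c2=[w(T,*b(x,y),.018) for x,y in [(85,290),(68,495),(422,492),(395,290)]]
print(np.round(c2,3),np.mean(c2,0))
for s,f,pts in[(S,a,[(553,130),(385,375),(390,312)]),(T,b,[(257,72),(247,295),(245,262)])]:
    for p in pts: print(p,w(s,*f(*p)),s['z_map'][int(f(*p)[1]),int(f(*p)[0])])
def tri(p,q):
    A=[];B=[]
    def ray(s,u,v):
        o=-s['extrinsics'][:3,:3].T@s['extrinsics'][:3,3];d=w(s,u,v,0)-o;return o,d/np.linalg.norm(d)
    M=0;r=0
    for o,d in(ray(S,*p),ray(T,*q)):
        P=np.eye(3)-np.outer(d,d);M=M+P;r=r+P@o;A.append((o,d))
    x=np.linalg.solve(M,r); print('tri',x,[np.linalg.norm((np.eye(3)-np.outer(d,d))@(x-o)) for o,d in A]);return x
tri(a(553,130),b(257,72))
for s in(S,T): print('cam',-s['extrinsics'][:3,:3].T@s['extrinsics'][:3,3], 'jig proj',proj(s,[*m[:2],.121]))
```

```text
[[ 0.44  -0.139  0.018]
 [ 0.618 -0.208  0.018]
 [ 0.699 -0.01   0.018]
 [ 0.516  0.065  0.018]]
mean [ 0.56813754 -0.07289158  0.018     ] [np.float64(0.19108689139313922), np.float64(0.21365646974549077), np.float64(0.1976132024351788), np.float64(0.21782867843550704)]
[[ 0.514  0.068  0.018]
 [ 0.431 -0.136  0.018]
 [ 0.621 -0.206  0.018]
 [ 0.702 -0.006  0.018]] [ 0.56691089 -0.07012667  0.018     ]
(553, 130) [ 0.59830221 -0.01001654  0.19733502] 1.0020245
(385, 375) [ 0.57296497 -0.07902057  0.08959928] 1.0371969
(390, 312) [ 0.5737609  -0.08056465  0.12542516] 1.0150249
(257, 72) [ 0.59826273 -0.00997993  0.19697176] 1.3137244
(247, 295) [ 0.56404777 -0.08105439  0.09026758] 1.3077253
(245, 262) [ 0.56656363 -0.07124258  0.10693863] 1.306884
tri [ 0.59822773 -0.0099382   0.19710593] [np.float64(0.00013961019186209273), np.float64(0.00013961019186204651)]
cam [ 1.05750789 -0.73799422  0.73581226] jig proj (np.float64(289.68084399994444), np.float64(200.77457381680273))
cam [ 0.11892038 -1.0965859   0.79048496] jig proj (np.float64(286.10720654839264), np.float64(179.9952098856264))
```

```bash
cat >> h.py <<'E'
from scipy.spatial.transform import Rotation as Rn
C=np.array([.5675,-.0715])
def tool(): 
    o=robot.get_obs(); return o['tool_pos'],Rn.from_euler('xyz',o['ee_rot']).as_matrix(),o
E
python3 - <<'E'
from h import *
p,R,o=tool(); print(np.round(R,4))
S=np.load('pics/scene0.npz')
for n,q in dict(glue=(378,170),fish=(336,164),driver=(195,285)).items(): print(n,w(S,*q))
g=np.array([C[0]+.06*np.cos(np.radians(100)),C[1]+.06*np.sin(np.radians(100)),.26]);print(g,R.T@(g-p)/.25)
E
```

```text
[[-3.000e-04  2.336e-01 -9.723e-01]
 [ 1.600e-03 -9.723e-01 -2.336e-01]
 [-1.000e+00 -1.700e-03 -1.000e-04]]
glue [0.60509304 0.34990029 0.04283716]
fish [0.46068644 0.3260988  0.01297563]
driver [ 0.53983501 -0.37388909  0.02086788]
[ 0.55708111 -0.01241153  0.26      ] [-0.21869872 -1.62988144 -2.15500819]
```

>>> drive_tool([
  [[-0.07,0,0,0.0125],[-0.07,0,0,0.0125],[-0.08,0,0,0.0125]],
], grip=0)

```text
time: 0.45
tool_pos: [0.1284, -0.5343, 0.26]
ee_rot: [-1.443, 1.569, 1.696]
wrist_force: [1.2, 0.2, -1.0]
width: 0.0734
```

Run:
```python
from h import *
p,R,o=tool(); print(p,np.round(R,4),o['width'],o['wrist_force'])
g=np.array([C[0]+.06*np.cos(np.radians(100)),C[1]+.06*np.sin(np.radians(100)),.26]);print(g,R.T@(g-p)/.25)
```

```text
[ 0.12843221 -0.53428965  0.26004514] [[-3.0e-04 -3.1e-03 -1.0e+00]
 [ 2.2e-03 -1.0e+00  3.1e-03]
 [-1.0e+00 -2.2e-03  3.0e-04]] 0.07341750320351499 [ 1.24534579  0.24454518 -0.97043529]
[ 0.55708111 -0.01241153  0.26      ] [ 0.00431472 -2.09277798 -1.70815926]
```

>>> drive_tool([
  [[0,-0.104,-0.0855,0],[0,-0.104,-0.0855,0],[0,-0.104,-0.0855,0],[0,-0.104,-0.0855,0],[0,-0.104,-0.0855,0],[0,-0.104,-0.0855,0],[0,-0.104,-0.0855,0],[0,-0.104,-0.0855,0],[0,-0.104,-0.0855,0],[0,-0.104,-0.0855,0],[0,-0.104,-0.0855,0],[0,-0.104,-0.0855,0],[0,-0.104,-0.0855,0],[0,-0.104,-0.0855,0],[0,-0.104,-0.0855,0],[0,-0.104,-0.0855,0],[0,-0.104,-0.0855,0],[0,-0.104,-0.0855,0],[0,-0.104,-0.0855,0],[0,-0.104,-0.0855,0]],
])

```text
time: 2.45
tool_pos: [0.5564, -0.0135, 0.26]
ee_rot: [0.157, 1.57, -2.984]
wrist_force: [0.5, -0.3, 0.4]
width: 0.0008
```

Run:
```python
from h import *
p,R,o=tool(); print(p,np.round(R,4),o['width'],o['joint_positions'],o['wrist_force'])
snap('scene','s1',(190,60,390,260),3.5); snap('side','d1',(220,90,350,240),4); snap('wrist','w1',k=1.5)
```

```text
[ 0.55642346 -0.01347473  0.25998458] [[-8.e-04  3.e-04 -1.e+00]
 [-1.e-04 -1.e+00 -3.e-04]
 [-1.e+00  1.e-04  8.e-04]] 0.0007904475931754952 [-1.25930068e-01  9.87639641e-02  1.25122951e+00 -2.41599893e-04
  1.79240829e+00  1.44449714e+00] [ 0.54073845 -0.32230889  0.41135862]
```

View pics/s1.png

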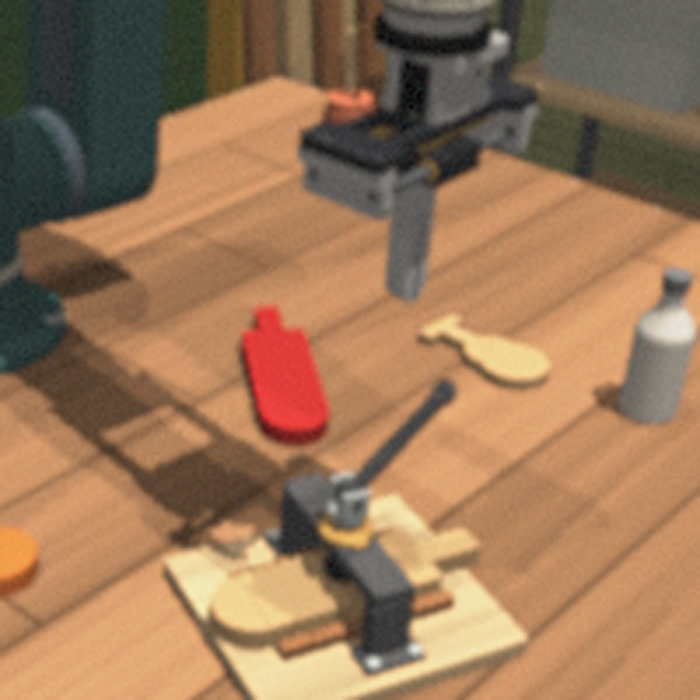

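View pics/w1.png

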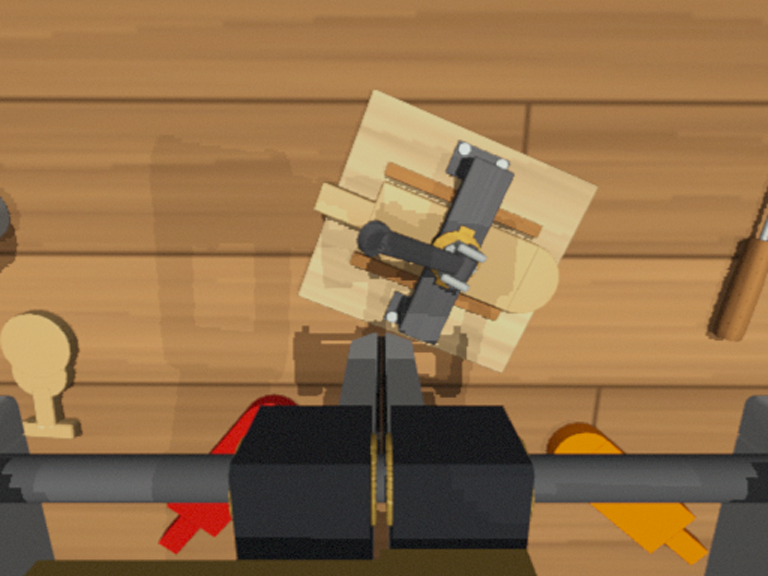

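The wrist view shows the jig base corners at about (375,90), (597,185), (502,372) and (299,295), with the lever tip at (374,238) and the screw head near (460,262). The shut finger is on the near side.

Run:
```python
from h import *
W=np.load('pics/w1.npz')
c=[w(W,x/1.5-.2,y/1.5-.2,.018) for x,y in [(375,90),(597,185),(502,372),(299,295)]]
print(np.round(c,4),np.mean(c,0)); print('tip',w(W,374/1.5,238/1.5)); print([np.linalg.norm(c[i]-c[(i+1)%4]) for i in range(4)])
print(w(W,453/1.5,248/1.5,.121),'cam',-W['extrinsics'][:3,:3].T@W['extrinsics'][:3,3])
```

```text
[[ 0.6955 -0.0042  0.018 ]
 [ 0.6171 -0.2045  0.018 ]
 [ 0.4326 -0.1328  0.018 ]
 [ 0.5125  0.0689  0.018 ]] [ 0.56445227 -0.06815773  0.018     ]
tip [ 0.59611996 -0.00676412  0.20004044]
[np.float64(0.21511025647553325), np.float64(0.19797097905512684), np.float64(0.21698693833738653), np.float64(0.19709303077084483)]
[ 0.57700797 -0.06126041  0.121     ] cam [ 0.63301646 -0.01079646  0.43751259]
```

>>> drive_tool([
  [[0.1,0,0,0],[0.1,0,0,0],[0.1,0,0,0],[0.1,0,0,0],[0.06,0,0,0],[0,0,0,0]],
])

```text
time: 3.2
tool_pos: [0.5538, -0.0153, 0.1427]
ee_rot: [-0.059, 1.565, 3.082]
wrist_force: [0.1, 0.1, -0.2]
width: 0.0004
```

```bash
sed -i 's/^C=.*/C=np.array([.5668,-.071])/' h.py
cat >> h.py <<'E'
def circ(az0,az1,n,r=.056,start=None):
    p,R,o=tool()
    prev=p if start is None else start
    rows=[]
    for a in np.radians(np.linspace(az0,az1,n)):
        g=np.array([C[0]+r*np.cos(a),C[1]+r*np.sin(a),.145]); d=R.T@(g-prev)/.25
        rows.append([0]+[round(float(x),3) for x in d[1:]]+[0]); prev=g
    d=p[:2]-C;print('now az',np.degrees(np.arctan2(d[1],d[0])),'r',np.hypot(*d),p[2],o['wrist_force'],o['wrist_torque'])
    print(rows)
E
python3 -c "
from h import *
circ(95,75,5);circ(65,-85,16)"
```

```text
now az 103.12824364073343 r 0.057196957955603485 0.1427393652680231 [ 0.11972859  0.09861618 -0.17078179] [0.00951598 0.05041927 0.01853281]
[[0, -0.0, -0.032, 0], [0, -0.001, -0.02, 0], [0, 0.001, -0.02, 0], [0, 0.003, -0.019, 0], [0, 0.004, -0.019, 0]]
now az 103.12824364073343 r 0.057196957955603485 0.1427393652680231 [ 0.11972859  0.09861618 -0.17078179] [0.00951598 0.05041927 0.01853281]
[[0, 0.02, -0.147, 0], [0, 0.019, -0.034, 0], [0, 0.025, -0.03, 0], [0, 0.03, -0.025, 0], [0, 0.034, -0.02, 0], [0, 0.037, -0.013, 0], [0, 0.038, -0.007, 0], [0, 0.039, -0.0, 0], [0, 0.038, 0.007, 0], [0, 0.037, 0.013, 0], [0, 0.034, 0.019, 0], [0, 0.03, 0.025, 0], [0, 0.025, 0.03, 0], [0, 0.02, 0.034, 0], [0, 0.013, 0.037, 0], [0, 0.007, 0.038, 0]]
```

>>> drive_tool([
  [[0,0,-0.032,0],[0,-0.001,-0.02,0],[0,0.001,-0.02,0],[0,0.003,-0.019,0],[0,0.004,-0.019,0]],
])

```text
time: 3.7
tool_pos: [0.5839, -0.0164, 0.1459]
ee_rot: [2.685, 1.571, -0.456]
wrist_force: [-1.5, 1.4, -0.1]
width: 0.0005
```

```bash
python3 -c "
from h import *
circ(65,-15,9)
snap('side','d2',(220,90,350,240),4)"
```

```text
now az 72.5884752168902 r 0.0571783305773676 0.14591800799152846 [-1.53191389  1.35303797 -0.13678347] [ 0.03204346  0.27084921 -0.00903256]
[[0, 0.015, -0.026, 0], [0, 0.02, -0.034, 0], [0, 0.025, -0.03, 0], [0, 0.03, -0.025, 0], [0, 0.034, -0.02, 0], [0, 0.037, -0.013, 0], [0, 0.038, -0.007, 0], [0, 0.039, 0.0, 0], [0, 0.038, 0.007, 0]]
```

View pics/d2.png

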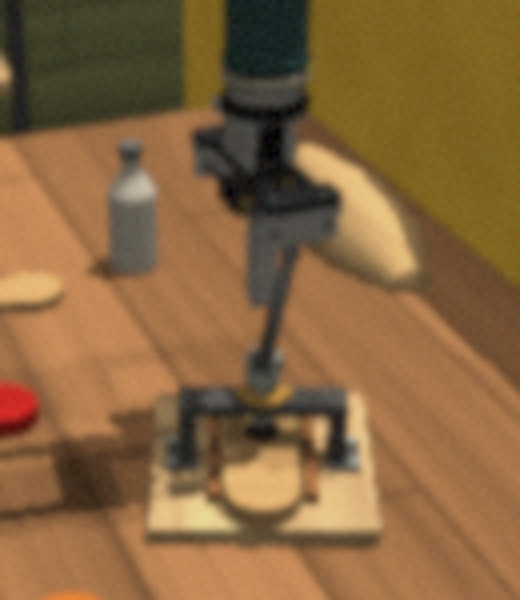

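>>> drive_tool([
  [[0,0.015,-0.026,0],[0,0.02,-0.034,0],[0,0.025,-0.03,0],[0,0.03,-0.025,0],[0,0.034,-0.02,0],[0,0.037,-0.013,0],[0,0.038,-0.007,0],[0,0.039,0,0],[0,0.038,0.007,0]],
])

```text
time: 4.65
tool_pos: [0.6206, -0.0864, 0.1455]
ee_rot: [3.027, 1.57, -0.115]
wrist_force: [-0.9, 2.5, -0.5]
width: 0.0006
```

```bash
python3 -c "
from h import *
circ(-25,-95,8)
snap('side','d3',(220,90,350,240),4)
snap('scene','s3',(220,90,370,240),4)"
```

```text
now az -15.935029890930185 r 0.05598171690558862 0.14554348598082645 [-0.93846889  2.51217858 -0.50266653] [ 0.39260269 -0.06769234  0.03834289]
[[0, 0.033, 0.012, 0], [0, 0.034, 0.02, 0], [0, 0.03, 0.025, 0], [0, 0.025, 0.03, 0], [0, 0.02, 0.034, 0], [0, 0.013, 0.037, 0], [0, 0.007, 0.038, 0], [0, -0.0, 0.039, 0]]
```

View pics/s3.png

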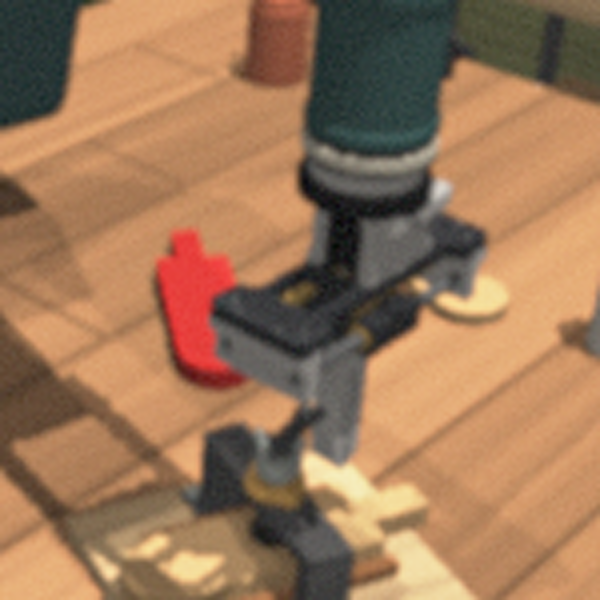

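Working: the lever now points toward the scene camera, ahead of the finger at (325,410). On with the free run.

>>> drive_tool([
  [[0,0.033,0.012,0],[0,0.034,0.02,0],[0,0.03,0.025,0],[0,0.025,0.03,0],[0,0.02,0.034,0],[0,0.013,0.037,0],[0,0.007,0.038,0],[0,0,0.039,0]],
])

```text
time: 5.55
tool_pos: [0.5614, -0.1268, 0.1459]
ee_rot: [2.39, 1.568, -0.752]
wrist_force: [2.9, 1.1, 0.1]
width: 0.0002
```

```bash
python3 -c "
from h import *
circ(-105,-145,5)
snap('side','d4',(220,90,350,240),4)
snap('scene','s4',(220,90,370,240),4)"
```

```text
now az -95.55380683513098 r 0.05609666897501391 0.14592460326401802 [2.88955335 1.11393364 0.05867521] [ 0.12095149 -0.3663903  -0.02547546]
[[0, -0.007, 0.036, 0], [0, -0.013, 0.037, 0], [0, -0.02, 0.034, 0], [0, -0.025, 0.03, 0], [0, -0.03, 0.025, 0]]
```

View pics/s4.png

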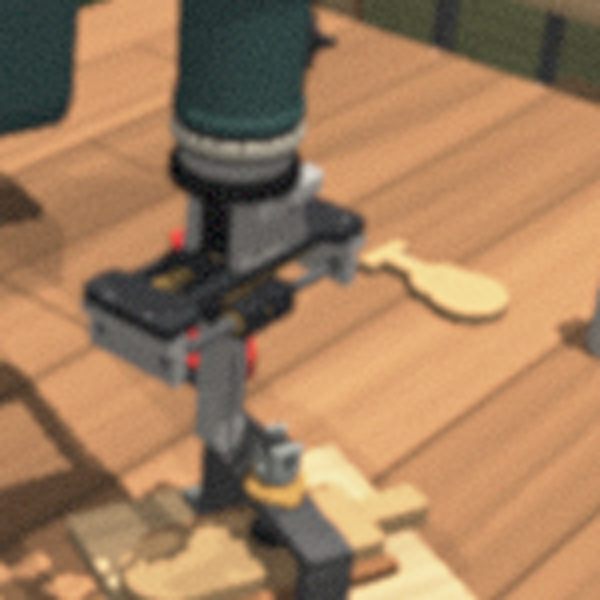

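View pics/d4.png

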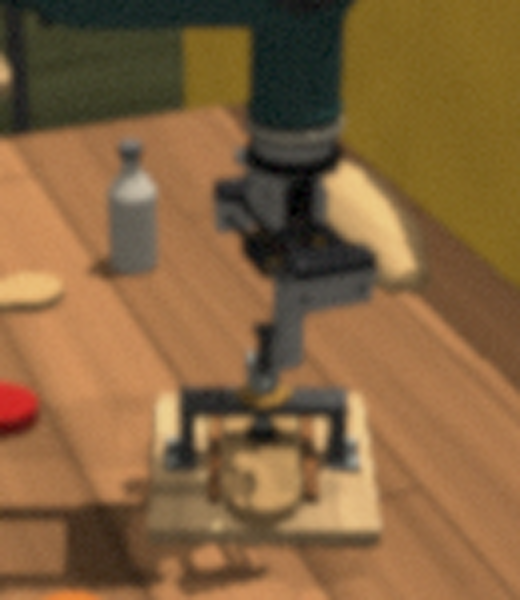

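>>> drive_tool([
  [[0,-0.007,0.036,0],[0,-0.013,0.037,0],[0,-0.02,0.034,0],[0,-0.025,0.03,0],[0,-0.03,0.025,0]],
])

```text
time: 6.15
tool_pos: [0.5203, -0.1019, 0.1455]
ee_rot: [1.17, 1.57, -1.972]
wrist_force: [0.7, -0.9, 1.1]
width: 0.0008
```

```bash
python3 -c "
from h import *
circ(-150,-245,20)
snap('side','d5',(220,90,350,240),4)
snap('wrist','w5',k=1.5)"
```

```text
now az -146.38442159591608 r 0.05584286609347451 0.14551579065984352 [ 0.73376927 -0.88820126  1.14797704] [-0.21745171 -0.22358228  0.05320694]
[[0, -0.012, 0.008, 0], [0, -0.017, 0.009, 0], [0, -0.018, 0.007, 0], [0, -0.019, 0.006, 0], [0, -0.019, 0.004, 0], [0, -0.019, 0.003, 0], [0, -0.02, 0.001, 0], [0, -0.02, -0.001, 0], [0, -0.019, -0.003, 0], [0, -0.019, -0.004, 0], [0, -0.019, -0.006, 0], [0, -0.018, -0.007, 0], [0, -0.017, -0.009, 0], [0, -0.016, -0.01, 0], [0, -0.016, -0.012, 0], [0, -0.014, -0.013, 0], [0, -0.013, -0.014, 0], [0, -0.012, -0.016, 0], [0, -0.011, -0.016, 0], [0, -0.009, -0.017, 0]]
```

View pics/d5.png

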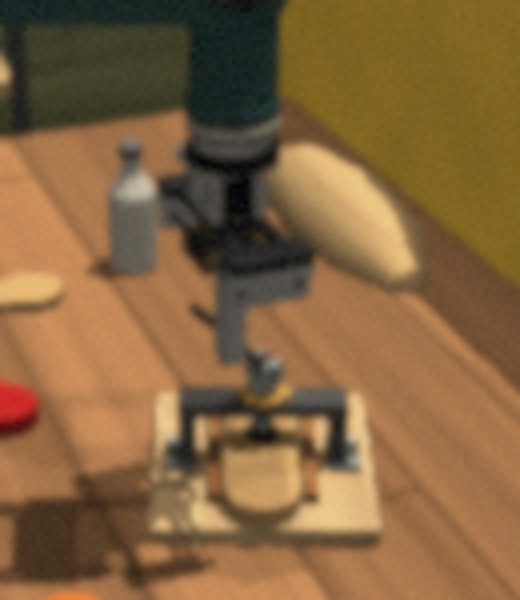

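View pics/w5.png

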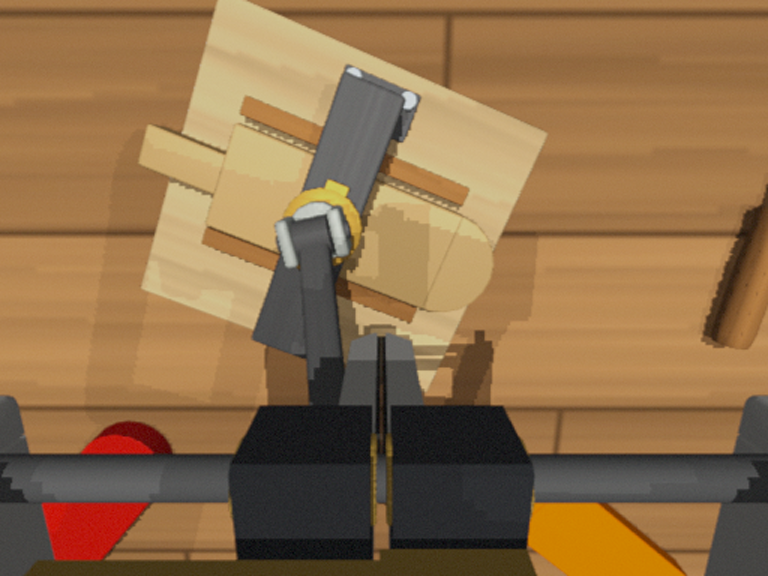

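>>> drive_tool([
  [[0,-0.012,0.008,0],[0,-0.017,0.009,0],[0,-0.018,0.007,0]],
])

```text
time: 6.55
tool_pos: [0.5151, -0.0903, 0.1453]
ee_rot: [0.798, 1.571, -2.343]
wrist_force: [0.4, -0.9, -1.0]
width: 0.0006
```

```bash
python3 -c "
from h import *
circ(-163,-250,30)"
```

```text
now az -159.51879419198366 r 0.0551972372397434 0.14534831957155137 [ 0.4489178  -0.9377126  -0.98255792] [-0.15342362 -0.13325513  0.07567132]
[[0, -0.012, 0.007, 0], [0, -0.011, 0.003, 0], [0, -0.011, 0.003, 0], [0, -0.012, 0.002, 0], [0, -0.012, 0.001, 0], [0, -0.012, 0.001, 0], [0, -0.012, 0.0, 0], [0, -0.012, -0.001, 0], [0, -0.012, -0.001, 0], [0, -0.012, -0.002, 0], [0, -0.011, -0.002, 0], [0, -0.011, -0.003, 0], [0, -0.011, -0.004, 0], [0, -0.011, -0.004, 0], [0, -0.011, -0.005, 0], [0, -0.01, -0.005, 0], [0, -0.01, -0.006, 0], [0, -0.01, -0.006, 0], [0, -0.01, -0.007, 0], [0, -0.009, -0.007, 0], [0, -0.009, -0.008, 0], [0, -0.008, -0.008, 0], [0, -0.008, -0.009, 0], [0, -0.007, -0.009, 0], [0, -0.007, -0.009, 0], [0, -0.006, -0.01, 0], [0, -0.006, -0.01, 0], [0, -0.005, -0.01, 0], [0, -0.005, -0.011, 0], [0, -0.004, -0.011, 0]]
```

>>> drive_tool([
  [[0,-0.012,0.007,0],[0,-0.011,0.003,0]],
])

```text
time: 6.75
tool_pos: [0.5125, -0.0846, 0.1454]
ee_rot: [1.384, 1.57, -1.757]
wrist_force: [1.0, -1.4, -0.2]
width: 0.001
```

>>> drive_tool([
  [[0,-0.011,0.003,0]],
])

```text
time: 6.85
tool_pos: [0.5118, -0.0819, 0.1454]
ee_rot: [1.329, 1.57, -1.812]
wrist_force: [0.8, -2.7, 0.1]
width: 0.0005
```

>>> drive_tool([
  [[0,-0.012,0.002,0]],
])

```text
time: 6.95
tool_pos: [0.5113, -0.079, 0.1454]
ee_rot: [1.097, 1.57, -2.044]
wrist_force: [0.9, -2.1, -0.6]
width: 0.0008
```

Still free (about 2 N). Continuing one row at a time.

>>> drive_tool([
  [[0,-0.012,0.001,0]],
])

```text
time: 7.05
tool_pos: [0.5111, -0.0759, 0.1454]
ee_rot: [0.87, 1.57, -2.272]
wrist_force: [1.5, -2.3, -0.3]
width: 0.0006
```

>>> drive_tool([
  [[0,-0.012,0.001,0]],
])

```text
time: 7.15
tool_pos: [0.5108, -0.0728, 0.1454]
ee_rot: [0.537, 1.57, -2.604]
wrist_force: [0.3, -1.8, -0.5]
width: 0.0006
```

>>> drive_tool([
  [[0,-0.012,0,0]],
])

```text
time: 7.25
tool_pos: [0.5108, -0.0698, 0.1454]
ee_rot: [0.327, 1.57, -2.815]
wrist_force: [0.5, -1.9, -0.3]
width: 0.0002
```

```bash
python3 -c "
from h import *
circ(-190,-250,21)
snap('wrist','w6',k=1.5)"
```

```text
now az 178.767276294953 r 0.05604160317360969 0.14542079169925293 [ 0.53316928 -1.94958842 -0.29025767] [-0.28920895 -0.06561829 -0.0228243 ]
[[0, -0.034, -0.004, 0], [0, -0.011, -0.002, 0], [0, -0.011, -0.003, 0], [0, -0.011, -0.004, 0], [0, -0.011, -0.004, 0], [0, -0.011, -0.005, 0], [0, -0.01, -0.005, 0], [0, -0.01, -0.006, 0], [0, -0.01, -0.006, 0], [0, -0.01, -0.007, 0], [0, -0.009, -0.007, 0], [0, -0.009, -0.008, 0], [0, -0.008, -0.008, 0], [0, -0.008, -0.009, 0], [0, -0.007, -0.009, 0], [0, -0.007, -0.009, 0], [0, -0.006, -0.01, 0], [0, -0.006, -0.01, 0], [0, -0.005, -0.01, 0], [0, -0.005, -0.011, 0], [0, -0.004, -0.011, 0]]
```

View pics/w6.png

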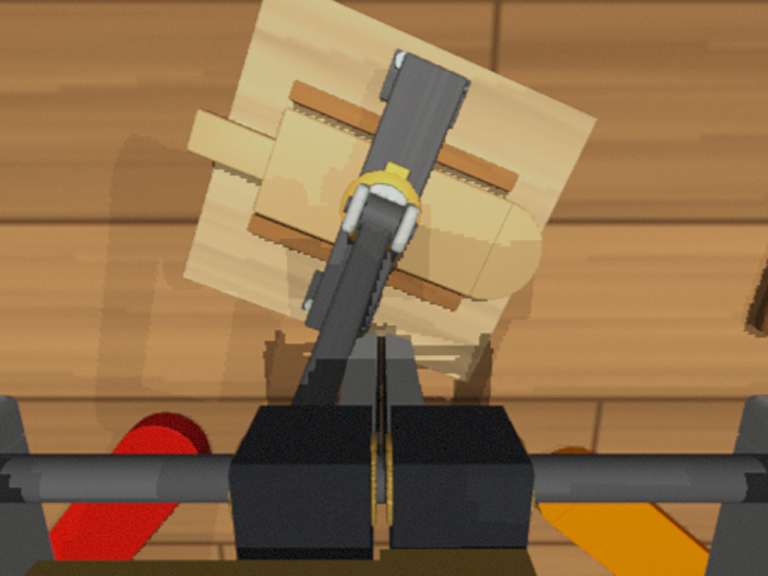

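The lever now lies along the bar, at about 4.6 rad turned, and the bush ear at (397,172) is in line with the bar. Continuing.

>>> drive_tool([
  [[0,-0.012,0,0]],
])

```text
time: 7.4
tool_pos: [0.5108, -0.0669, 0.1454]
ee_rot: [0.743, 1.57, -2.399]
wrist_force: [0.1, -1.5, -0.1]
width: 0.0005
```

>>> drive_tool([
  [[0,-0.012,-0.001,0]],
])

```text
time: 7.5
tool_pos: [0.5111, -0.0639, 0.1454]
ee_rot: [0.673, 1.57, -2.469]
wrist_force: [0.4, -0.9, -0.1]
width: 0.0004
```

>>> drive_tool([
  [[0,-0.012,-0.002,0]],
])

```text
time: 7.6
tool_pos: [0.5116, -0.0608, 0.1455]
ee_rot: [0.822, 1.571, -2.32]
wrist_force: [-0.0, -2.1, -0.5]
width: 0.0003
```

>>> drive_tool([
  [[0,-0.012,-0.002,0]],
])

```text
time: 7.7
tool_pos: [0.5121, -0.0578, 0.1455]
ee_rot: [0.956, 1.571, -2.185]
wrist_force: [-0.1, -1.7, -0.4]
width: 0.0006
```

>>> drive_tool([
  [[0,-0.011,-0.003,0]],
])

```text
time: 7.8
tool_pos: [0.5128, -0.055, 0.1454]
ee_rot: [0.687, 1.57, -2.455]
wrist_force: [-0.4, -1.3, 0.3]
width: 0.0006
```

>>> drive_tool([
  [[0,-0.011,-0.003,0]],
])

```text
time: 7.9
tool_pos: [0.5136, -0.0523, 0.1454]
ee_rot: [0.676, 1.57, -2.465]
wrist_force: [0.0, -1.7, 0.1]
width: 0.0007
```

>>> drive_tool([
  [[0,-0.011,-0.004,0]],
])

```text
time: 8.0
tool_pos: [0.5146, -0.0496, 0.1454]
ee_rot: [0.446, 1.57, -2.696]
wrist_force: [-0.2, -1.9, 0.4]
width: 0.0002
```

>>> drive_tool([
  [[0,-0.011,-0.004,0]],
])

```text
time: 8.1
tool_pos: [0.5156, -0.0468, 0.1454]
ee_rot: [0.374, 1.57, -2.768]
wrist_force: [-0.2, -2.6, -0.3]
width: 0.0007
```

>>> drive_tool([
  [[0,-0.011,-0.005,0]],
])

```text
time: 8.2
tool_pos: [0.5169, -0.044, 0.1454]
ee_rot: [0.256, 1.57, -2.886]
wrist_force: [-1.3, -1.6, -0.2]
width: 0.0002
```

>>> drive_tool([
  [[0,-0.01,-0.006,0]],
])

```text
time: 8.3
tool_pos: [0.5184, -0.0415, 0.1454]
ee_rot: [0.279, 1.57, -2.862]
wrist_force: [-0.7, -2.0, -0.3]
width: 0.0002
```

>>> drive_tool([
  [[0,-0.01,-0.006,0]],
])

```text
time: 8.4
tool_pos: [0.5199, -0.039, 0.1454]
ee_rot: [0.224, 1.57, -2.918]
wrist_force: [-0.8, -2.4, -1.6]
width: 0.0006
```

>>> drive_tool([
  [[0,-0.01,-0.007,0]],
])

```text
time: 8.5
tool_pos: [0.5216, -0.0365, 0.1454]
ee_rot: [0.118, 1.57, -3.024]
wrist_force: [-0.4, -1.8, 0.5]
width: 0.0002
```

```bash
python3 -c "
from h import *
circ(-218,-281,22)
snap('wrist','w7',k=1.5)"
```

```text
now az 142.6335797981979 r 0.05682030242867917 0.1453919315277069 [-0.43709568 -1.76583341  0.48490826] [-0.37782528  0.13656556 -0.052679  ]
[[0, 0.0, -0.004, 0], [0, -0.009, -0.007, 0], [0, -0.009, -0.008, 0], [0, -0.008, -0.008, 0], [0, -0.008, -0.009, 0], [0, -0.007, -0.009, 0], [0, -0.007, -0.01, 0], [0, -0.006, -0.01, 0], [0, -0.006, -0.01, 0], [0, -0.005, -0.01, 0], [0, -0.005, -0.011, 0], [0, -0.004, -0.011, 0], [0, -0.004, -0.011, 0], [0, -0.003, -0.011, 0], [0, -0.002, -0.011, 0], [0, -0.002, -0.012, 0], [0, -0.001, -0.012, 0], [0, -0.001, -0.012, 0], [0, 0.0, -0.012, 0], [0, 0.001, -0.012, 0], [0, 0.001, -0.012, 0], [0, 0.002, -0.012, 0]]
```

View pics/w7.png

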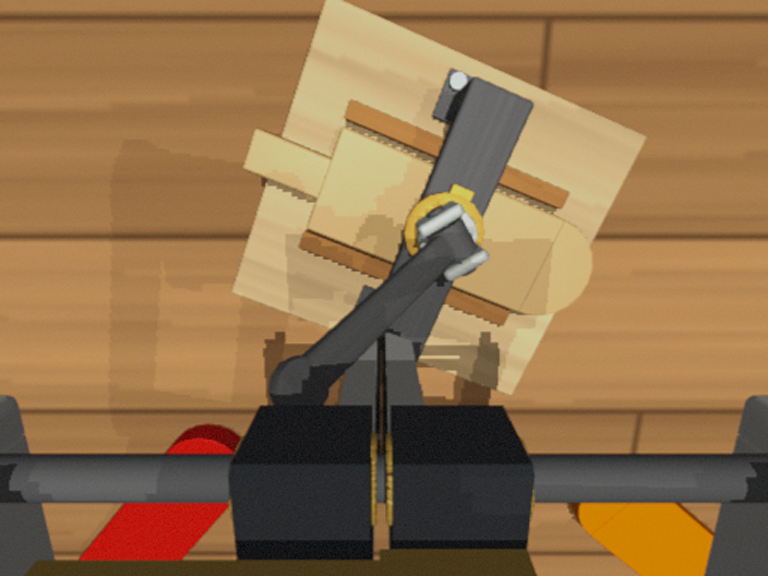

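>>> drive_tool([
  [[0,-0.009,-0.007,0]],
])

```text
time: 8.65
tool_pos: [0.5234, -0.0344, 0.1454]
ee_rot: [0.494, 1.57, -2.648]
wrist_force: [-0.5, -2.2, -0.2]
width: 0.0005
```

>>> drive_tool([
  [[0,-0.009,-0.008,0]],
])

```text
time: 8.75
tool_pos: [0.5254, -0.0321, 0.1454]
ee_rot: [0.1, 1.57, -3.042]
wrist_force: [0.0, -1.7, -1.1]
width: -0.0
```

>>> drive_tool([
  [[0,-0.008,-0.008,0]],
])

```text
time: 8.85
tool_pos: [0.5274, -0.03, 0.1454]
ee_rot: [0.104, 1.57, -3.037]
wrist_force: [-1.3, -2.9, -0.2]
width: 0.0003
```

>>> drive_tool([
  [[0,-0.008,-0.009,0]],
])

```text
time: 8.95
tool_pos: [0.5297, -0.0281, 0.1454]
ee_rot: [0.017, 1.57, -3.125]
wrist_force: [-1.2, -1.6, -0.5]
width: 0.0004
```

>>> drive_tool([
  [[0,-0.007,-0.009,0]],
])

```text
time: 9.05
tool_pos: [0.532, -0.0263, 0.1454]
ee_rot: [-0.102, 1.57, 3.04]
wrist_force: [-0.8, -1.8, -1.7]
width: 0.0002
```

>>> drive_tool([
  [[0,-0.007,-0.01,0]],
])

```text
time: 9.15
tool_pos: [0.5345, -0.0245, 0.1454]
ee_rot: [-0.025, 1.57, 3.117]
wrist_force: [-1.0, -2.0, -0.2]
width: 0.0006
```

>>> drive_tool([
  [[0,-0.006,-0.01,0]],
])

```text
time: 9.25
tool_pos: [0.537, -0.023, 0.1454]
ee_rot: [-0.011, 1.57, 3.13]
wrist_force: [-2.1, -2.5, -0.4]
width: 0.0005
```

>>> drive_tool([
  [[0,-0.006,-0.01,0]],
])

```text
time: 9.35
tool_pos: [0.5391, -0.022, 0.1453]
ee_rot: [0.602, 1.569, -2.54]
wrist_force: [-3.3, -3.6, 0.1]
width: 0.0006
```

Force is rising, so single steps from here.

>>> drive_tool([
  [[0,-0.003,-0.006,0]],
])

```text
time: 9.45
tool_pos: [0.5403, -0.0215, 0.1452]
ee_rot: [0.541, 1.568, -2.6]
wrist_force: [-4.3, -4.3, 0.2]
width: 0.0001
```

>>> drive_tool([
  [[0,0,0,0]],
])

```text
time: 9.55
tool_pos: [0.5401, -0.0215, 0.1452]
ee_rot: [0.496, 1.568, -2.645]
wrist_force: [-4.3, -3.3, -0.5]
width: 0.001
```

```bash
python3 -c "
from h import *
circ(-243,-281,6)
snap('wrist','w8',k=1.5)"
```

```text
now az 118.31914989946024 r 0.05618231429207509 0.1451760504426877 [-4.29469669 -3.29381952 -0.50515991] [-0.57511954  0.69106278 -0.00558157]
[[0, -0.002, -0.005, 0], [0, -0.012, -0.027, 0], [0, -0.008, -0.029, 0], [0, -0.004, -0.029, 0], [0, -0.0, -0.03, 0], [0, 0.004, -0.029, 0]]
```

View pics/w8.png

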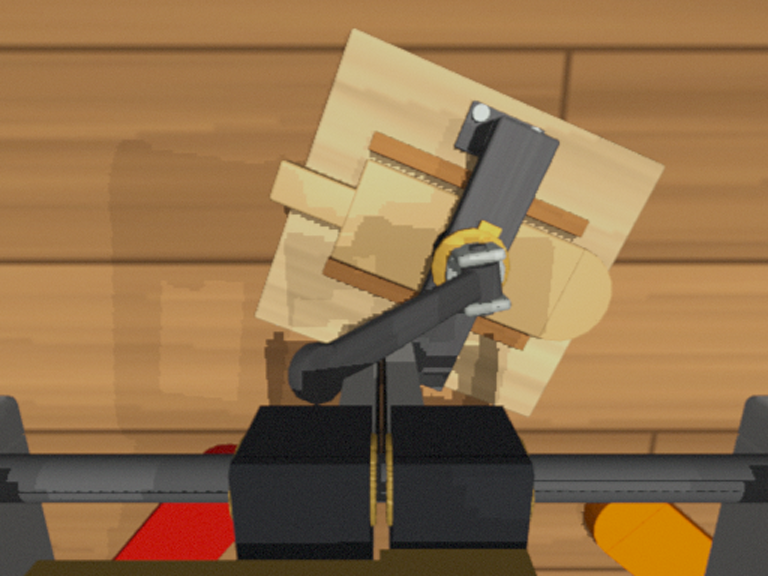

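>>> drive_tool([
  [[0,-0.003,-0.006,0],[0,0,0,0]],
])

```text
time: 9.8
tool_pos: [0.5412, -0.0211, 0.1451]
ee_rot: [0.464, 1.567, -2.678]
wrist_force: [-5.4, -4.8, 1.0]
width: -0.0001
```

>>> drive_tool([
  [[0,-0.003,-0.006,0],[0,0,0,0]],
])

```text
time: 10.0
tool_pos: [0.5423, -0.0206, 0.145]
ee_rot: [0.479, 1.566, -2.663]
wrist_force: [-6.2, -5.1, 0.7]
width: 0.0005
```

```bash
python3 -c "
from h import *
snap('wrist','w9',k=1.5)
S=np.load('pics/w9.npz');
for f in ('w8','w9'): crop(f,f+'c',(270,60,400,230),4.5) if 0 else crop(f,f+'c',(270,60,390,220),4)
a=cv2.imread('pics/w8c.png');b=cv2.imread('pics/w9c.png');cv2.imwrite('pics/j.png',cv2.resize(np.hstack([a,b]),(800,533)))
i=cv2.imread('pics/w9.png')"
```

```text
(no output)
```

View pics/j.png

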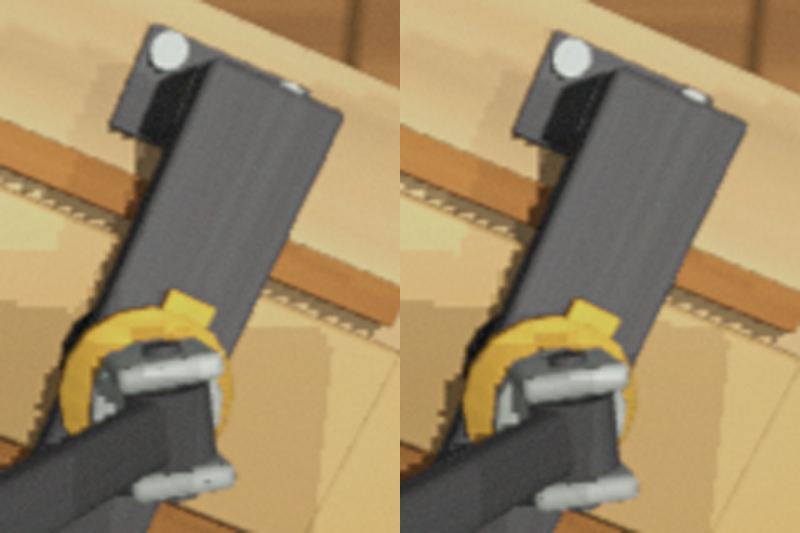

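Ear skew against the bar is about 2–4° at most, which agrees with the force (about 0.48 N m, so 0.06 rad). A little more for snugness, staying well under 1.2 N m.

>>> drive_tool([
  [[0,-0.002,-0.006,0],[0,0,0,0]],
])

```text
time: 10.25
tool_pos: [0.5434, -0.0202, 0.1449]
ee_rot: [0.414, 1.565, -2.728]
wrist_force: [-7.9, -6.0, 0.7]
width: 0.0005
```

>>> drive_tool([
  [[0,-0.002,-0.006,0],[0,0,0,0],[0,0,0,0],[0,0,0,0]],
])

```text
time: 10.65
tool_pos: [0.5445, -0.0198, 0.1448]
ee_rot: [0.396, 1.564, -2.746]
wrist_force: [-6.2, -5.4, 1.7]
width: 0.0007
```

```bash
python3 -c "
from h import *
for i in range(3):
  snap('wrist','w10',k=1.5); p,R,o=tool(); print(p,o['wrist_force'],o['wrist_torque'])
crop('w10','w10c',(250,60,390,220),4)
snap('side','d10',(220,90,350,240),4)
"
```

```text
[ 0.54449591 -0.01984936  0.14483908] [-7.9737656  -4.88859985  1.5386742 ] [-0.88492014  1.28302752  0.01643727]
[ 0.54450181 -0.01983524  0.14484464] [-8.20711598 -5.45094666  1.53921523] [-0.89138561  1.20332463  0.01183788]
[ 0.54448019 -0.01984987  0.14483417] [-7.38367017 -4.70845335  0.79370956] [-0.87824641  1.29583577  0.05384979]
```

View pics/w10.png

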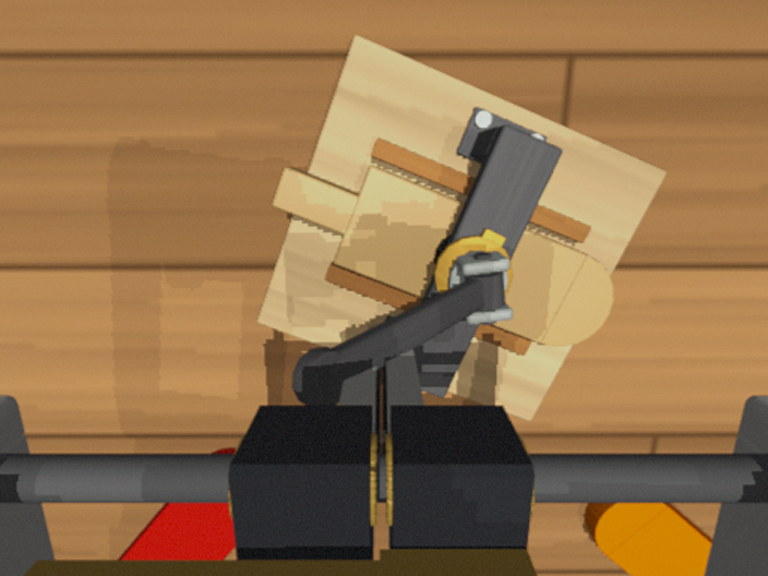

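View pics/w10c.png

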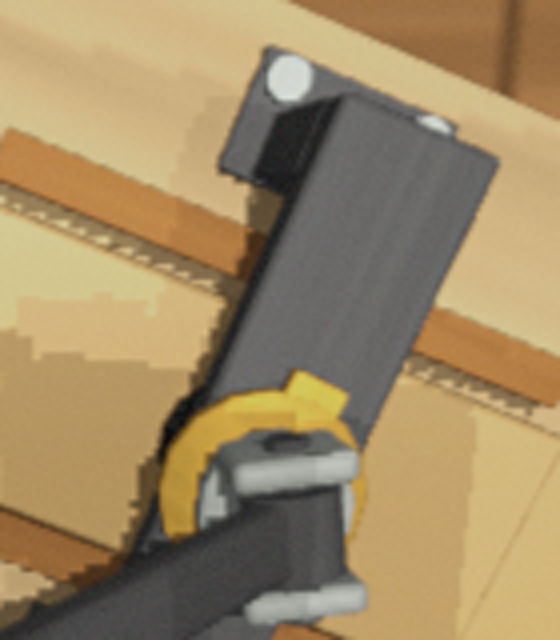

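View pics/d10.png

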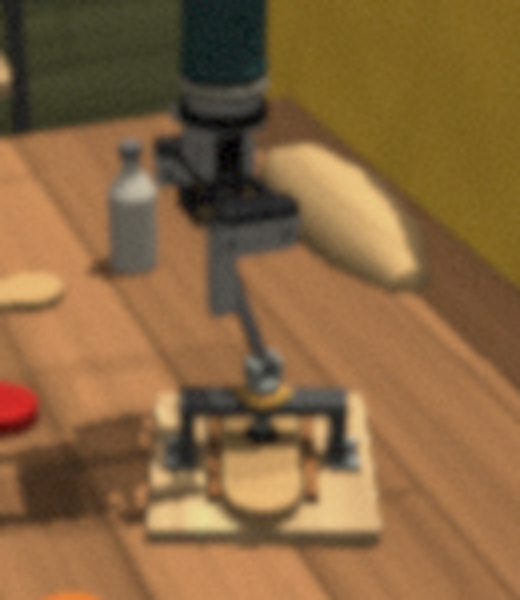

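>>> drive_tool([
  [[0,-0.002,-0.006,0],[0,0,0,0]],
])

```text
time: 11.05
tool_pos: [0.5457, -0.0195, 0.1448]
ee_rot: [0.375, 1.563, -2.767]
wrist_force: [-8.8, -6.1, 1.2]
width: 0.0005
```

>>> drive_tool([
  [[0,-0.002,-0.006,0],[0,0,0,0],[0,0,0,0]],
])

```text
time: 11.35
tool_pos: [0.5467, -0.0191, 0.1447]
ee_rot: [0.365, 1.562, -2.778]
wrist_force: [-8.6, -5.9, 1.8]
width: 0.0004
```

```bash
cat >> h.py <<'E'
def tq(n=4,cam='wrist',fn='t'):
    F=[]
    for i in range(n):
        s=snap(cam,fn,k=1.5);p,R,o=tool();F.append(o['wrist_force'])
    F=np.mean(F,0);d=p[:2]-C;print(p,F,'torque',d[0]*F[1]-d[1]*F[0]); return s
E
python3 -c "
from h import *
tq(fn='w11');crop('w11','w11c',(250,60,390,220),4)"
```

```text
[ 0.54671623 -0.01912661  0.14469064] [-9.5272754  -5.75254123  1.78341974] torque 0.6097447475009303
```

View pics/w11c.png

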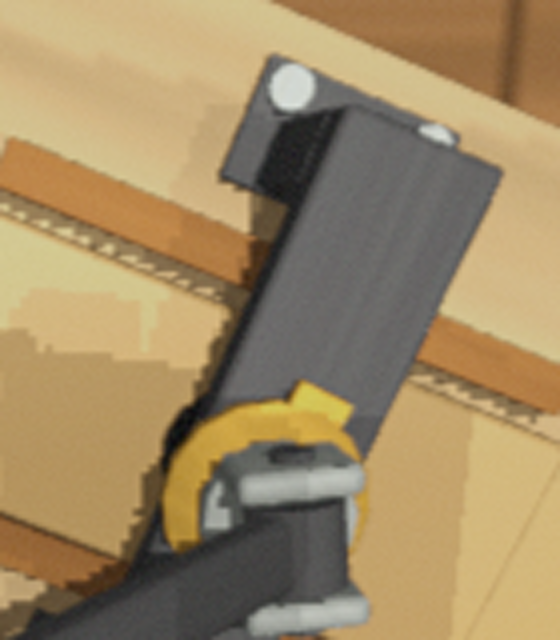

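>>> drive_tool([
  [[0,0.002,0.006,0],[0,0.006,0.016,0],[0,0.01,0.03,0],[0,0,0.05,0],[-0.15,0,0.0,0],[-0.15,0,0,0],[0,0,0,0]],
])

```text
time: 12.25
tool_pos: [0.5273, -0.0215, 0.2276]
ee_rot: [3.11, 1.557, -0.031]
wrist_force: [1.0, -0.2, 0.3]
width: 0.0004
```

```bash
python3 -c "
from h import *
W=tq(1,fn='w12');np.savez
snap('scene','s12',(220,90,370,240),4);snap('side','d12',(220,90,350,240),4)"
```

```text
[ 0.526234   -0.02141138  0.22464394] [0.25025524 0.5647914  0.64399655] torque -0.03532114129012288
```

View pics/w12.png

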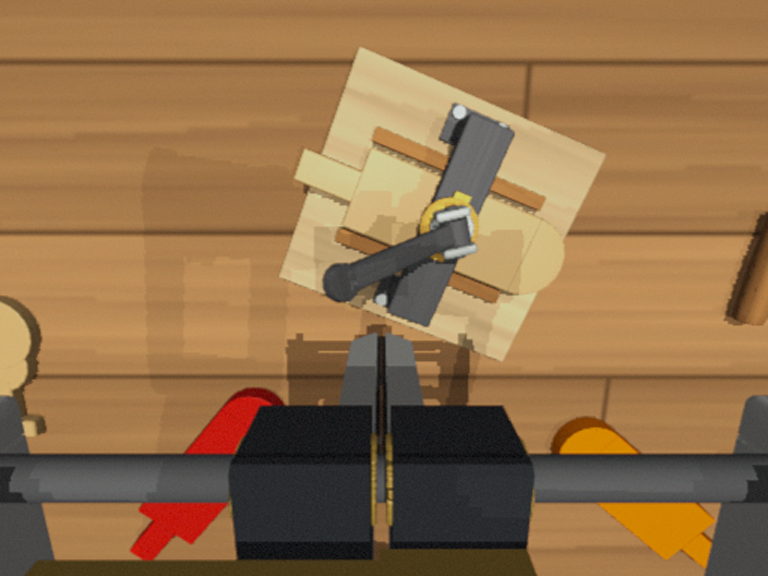

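View pics/d12.png

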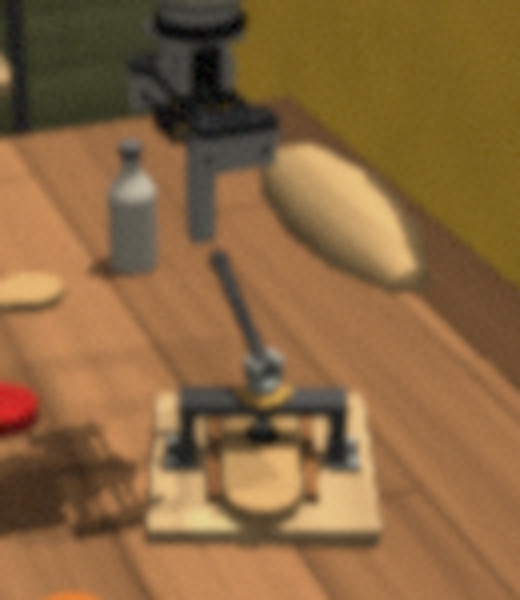

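View pics/s12.png

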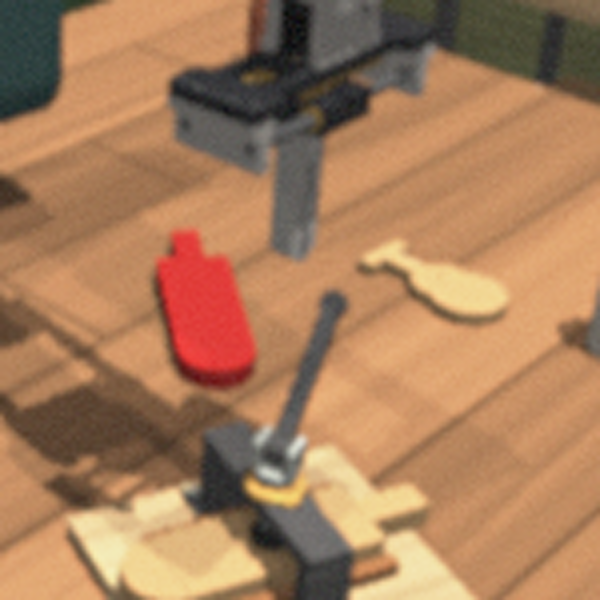

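The bush sprang back in line and the lever is still raised. The tip is at wrist (340,281), scene crop (333,302) and side crop (218,258).

Run:
```python
from h import *
W=np.load('pics/w12.npz');S=np.load('pics/s12.npz');D=np.load('pics/d12.npz')
for s,u,v in[(W,340/1.5,281/1.5),(S,220+333/4,90+302/4),(D,220+218/4,90+258/4)]:
    q=w(s,u,v);d=q[:2]-C;print(q,'az',np.degrees(np.arctan2(d[1],d[0])),'r',np.hypot(*d),'lev',np.arctan2(q[2]-.115,np.hypot(*d)))
p,R,o=tool();print(p,np.round(R,4),o['joint_positions'])
```

```text
[ 0.55014173 -0.00077715  0.19575464] az 103.34503327859234 r 0.07217164194209516 lev 0.8414644045930229
[ 0.55126152 -0.00424702  0.19119438] az 103.10372208778162 r 0.06853761745310094 lev 0.8382519106495888
[ 0.55036821 -0.00612799  0.19269133] az 104.21381496591495 r 0.0669207113609383 lev 0.8597402880059603
[ 0.5243705  -0.02141656  0.22049077] [[ 1.2e-03  7.0e-04 -1.0e+00]
 [ 7.0e-04 -1.0e+00 -7.0e-04]
 [-1.0e+00 -7.0e-04 -1.2e-03]] [-1.49447919e-01  2.75957326e-02  1.40385392e+00  8.54770014e-04
  1.70905021e+00  1.42072336e+00]
```

>>> drive_tool([
  [[-0.04,0,0,0],[0,-0.04,-0.05,0],[0,-0.042,-0.052,0],[0,0,0,0],[0,0,0,0]],
])

```text
time: 12.9
tool_pos: [0.55, -0.001, 0.2295]
ee_rot: [0.003, 1.569, -3.137]
wrist_force: [0.5, 0.6, -0.4]
width: 0.0005
```

Run:
```python
from h import *
p,R,o=tool();d=p[:2]-C;print(p,'az',np.degrees(np.arctan2(d[1],d[0])),'r',np.hypot(*d)); snap('scene','s13',(220,90,370,240),4)
```

```text
[ 0.54998768 -0.00099486  0.2295192 ] az 103.50431093461974 r 0.07199565341791934
```

View pics/s13.png

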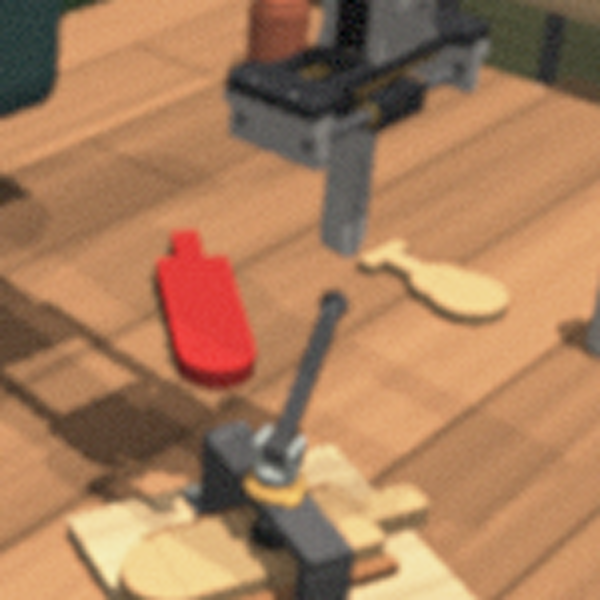

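>>> drive_tool([
  [[0.03,0,0,0],[0.03,0,0,0],[0.03,0,0,0],[0.03,0,0,0],[0.03,0,0,0],[0.03,0,0,0],[0,0,0,0]],
])

```text
time: 13.65
tool_pos: [0.5499, -0.0018, 0.1848]
ee_rot: [1.443, 1.57, -1.699]
wrist_force: [1.3, -1.0, 0.4]
width: 0.0003
```

Run:
```python
from h import *
snap('side','d14',(220,90,350,240),4)
W=tq(1,fn='w14')
```

```text
[ 0.54991707 -0.00178825  0.18512355] [ 0.98788013 -1.57357781 -0.42845319] torque -0.04180631344878303
```

View pics/d14.png

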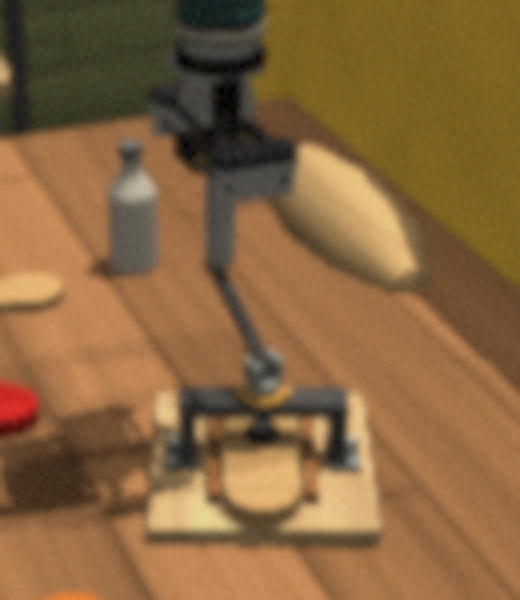

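View pics/w14.png

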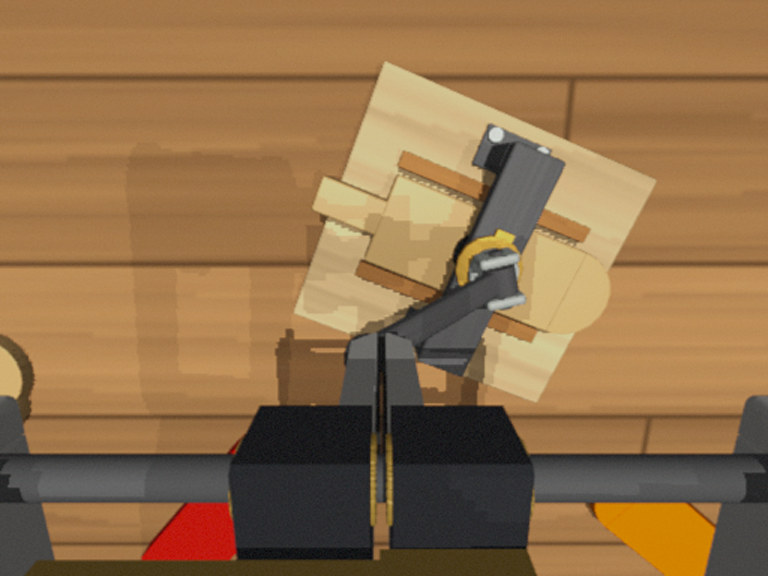

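Run:
```python
from h import *
W=np.load('pics/w14.npz')
crop('w14','w14c',(210,140,370,260),5)
for u,v in[(355,348),(400,325),(430,308),(450,300),(480,288)]:
    q=w(W,u/1.5,v/1.5);d=q[:2]-C;print(np.round(q,4),'az',np.degrees(np.arctan2(d[1],d[0])),'r',np.hypot(*d),'lev',np.arctan2(q[2]-.115-.005,np.hypot(*d)))
```

```text
[0.5581 0.0091 0.2017] az 96.19504157037981 r 0.08061036012551241 lev 0.7924034641336333
[ 0.5564 -0.0094  0.1709] az 99.57406063825893 r 0.06243116259350466 lev 0.683792270541849
[ 0.5604 -0.0242  0.1579] az 97.84929651046488 r 0.04722116142856823 lev 0.6763725347095493
[ 0.5615 -0.0351  0.1484] az 98.37291102055687 r 0.03628816935526804 lev 0.6647526909918069
[ 0.5633 -0.0533  0.1321] az 101.23280286117418 r 0.018018616508569466 lev 0.5912013248594283
```

View pics/w14c.png

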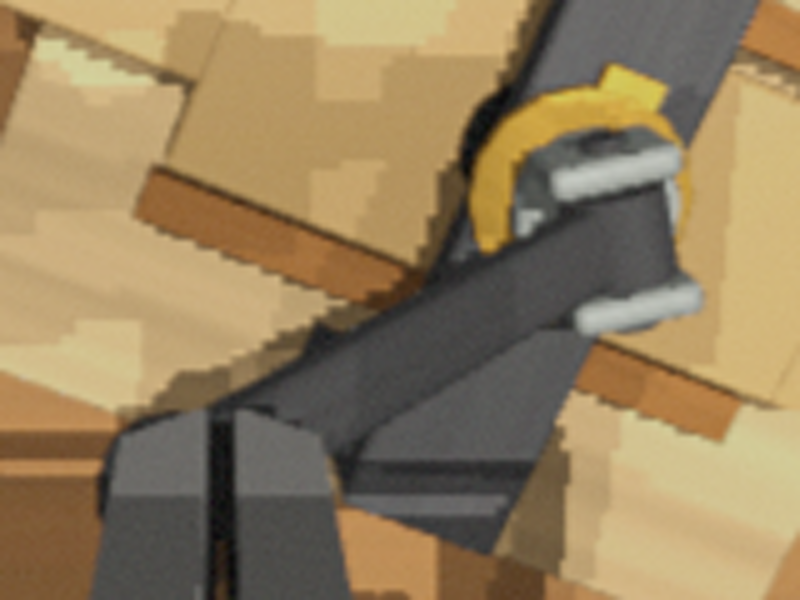

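Depth on the lever's upper face gives about 0.68 rad, so the finger is on top and has already begun folding it. Continuing down.

>>> drive_tool([
  [[0.02,0,0,0],[0.02,0,0,0],[0.02,0,0,0]],
])

```text
time: 14.05
tool_pos: [0.5501, -0.0013, 0.1708]
ee_rot: [-2.995, 1.57, 0.147]
wrist_force: [-0.4, 0.2, 5.3]
width: 0.0003
```

Run:
```python
from h import *
snap('scene','s15',(220,90,370,240),4)
W=tq(1,fn='w15')
```

```text
[ 0.54975331 -0.00130476  0.16983421] [ 0.80218218 -1.02973553  2.98179515] torque -0.03835469742894729
```

View pics/s15.png

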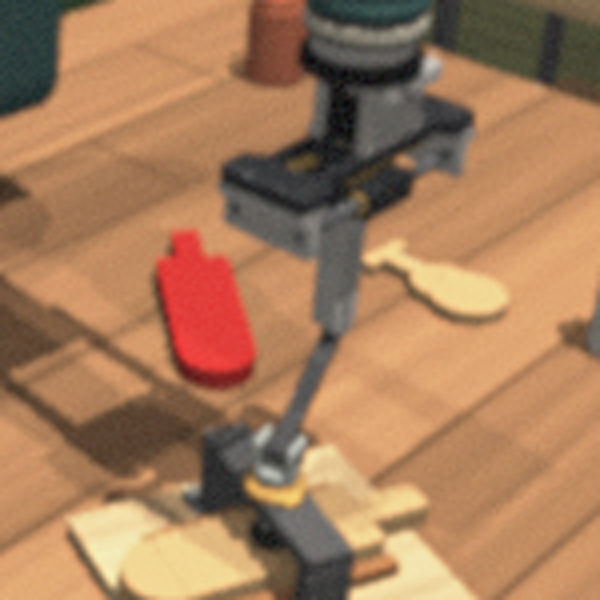

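View pics/w15.png

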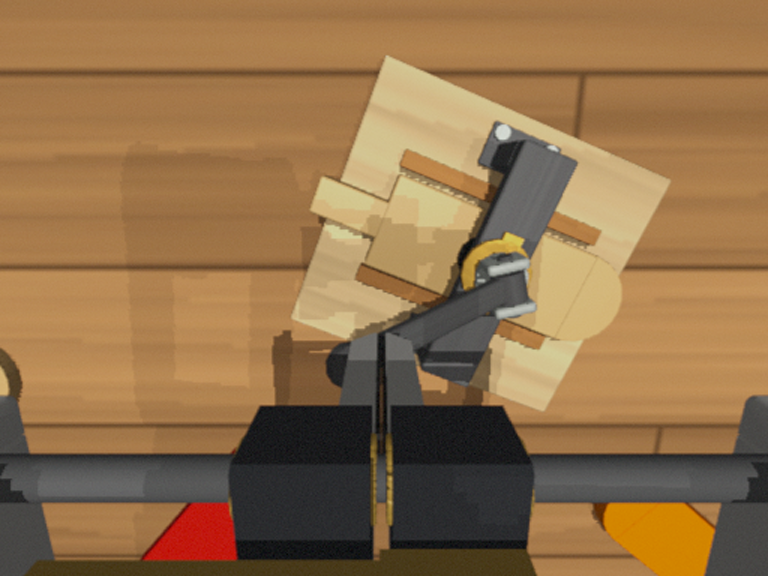

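Folding with about 5 N, as expected. The tip now shows beyond the finger at (342,362).

>>> drive_tool([
  [[0.02,0,0,0],[0.02,0,0,0],[0.02,0,0,0],[0.02,0,0,0],[0.02,0,0,0],[0.02,0,0,0]],
])

```text
time: 14.75
tool_pos: [0.55, -0.0006, 0.1409]
ee_rot: [-1.994, 1.569, 1.148]
wrist_force: [-0.3, 1.5, 5.1]
width: 0.0007
```

Run:
```python
from h import *
snap('scene','s16',(220,90,370,240),4)
W=tq(1,fn='w16')
```

```text
[ 0.54974699 -0.00068319  0.14003797] [0.52848702 0.27186492 2.73532018] torque -0.04179763566883385
```

View pics/w16.png

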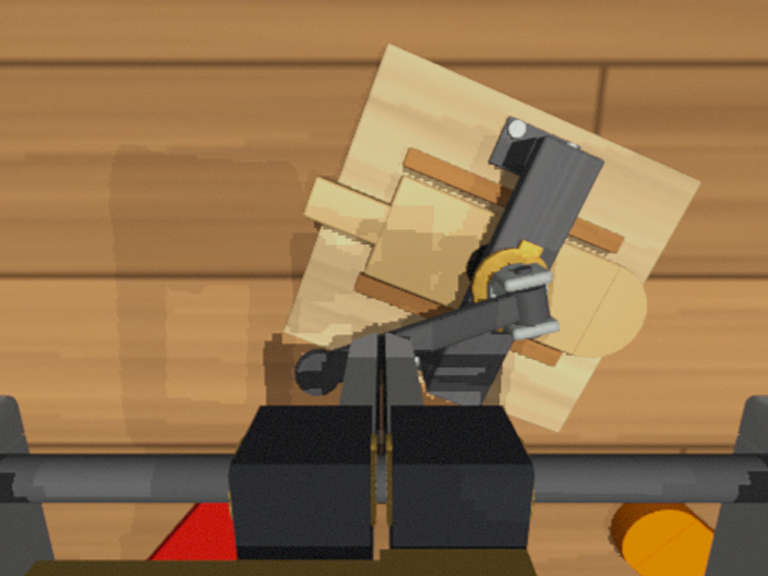

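>>> drive_tool([
  [[0.02,0,0,0],[0.02,0,0,0],[0.02,0,0,0],[0.01,0,0,0]],
])

```text
time: 15.25
tool_pos: [0.5499, -0.0002, 0.123]
ee_rot: [-1.665, 1.568, 1.477]
wrist_force: [-0.2, 3.7, 5.0]
width: 0.0007
```

>>> drive_tool([
  [[0.01,0,0,0]],
])

```text
time: 15.35
tool_pos: [0.5499, -0.0001, 0.1207]
ee_rot: [-1.683, 1.568, 1.459]
wrist_force: [0.2, 2.9, 5.9]
width: 0.0004
```

>>> drive_tool([
  [[0.008,0,0,0]],
])

```text
time: 15.45
tool_pos: [0.5499, 0.0001, 0.1188]
ee_rot: [-1.68, 1.568, 1.462]
wrist_force: [-0.6, 5.6, 9.9]
width: 0.0006
```

>>> drive_tool([
  [[0.006,0,0,0],[0,0,0,0]],
])

```text
time: 15.65
tool_pos: [0.5502, 0.0002, 0.1189]
ee_rot: [-2.093, 1.567, 1.05]
wrist_force: [-2.8, 3.9, 9.1]
width: 0.0004
```

>>> drive_tool([
  [[0.006,0,0,0],[0,0,0,0]],
])

```text
time: 15.85
tool_pos: [0.5507, 0.0005, 0.1185]
ee_rot: [-2.345, 1.566, 0.798]
wrist_force: [-3.0, 4.4, 14.3]
width: 0.0004
```

>>> drive_tool([
  [[0.006,0,0,0],[0,0,0,0],[0,0,0,0]],
])

```text
time: 16.15
tool_pos: [0.5511, 0.0007, 0.118]
ee_rot: [-2.47, 1.565, 0.672]
wrist_force: [-2.7, 5.9, 16.5]
width: 0.0002
```

Run:
```python
from h import *
snap('scene','s17',(220,90,370,240),4)
W=tq(1,fn='w17')
```

```text
[0.55108368 0.00072431 0.11802922] [-3.59588475  5.28098899 16.77142382] torque 0.17491465464251316
```

View pics/w17.png

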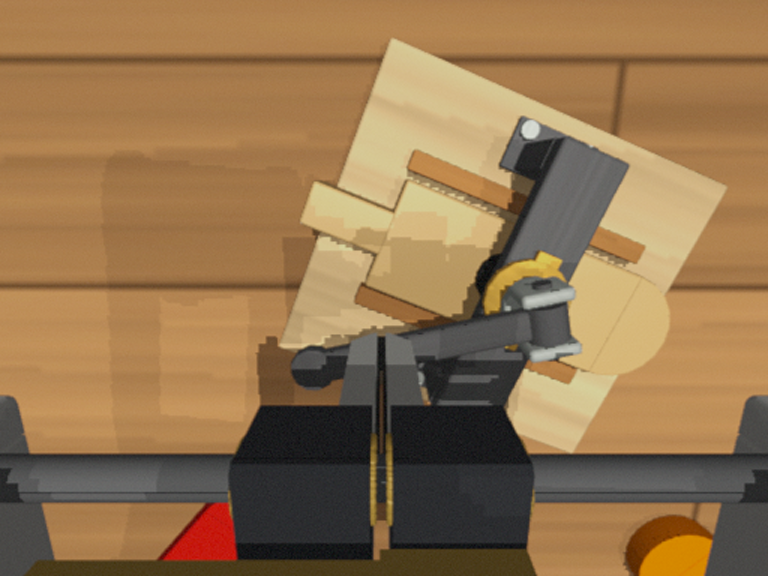

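View pics/s17.png

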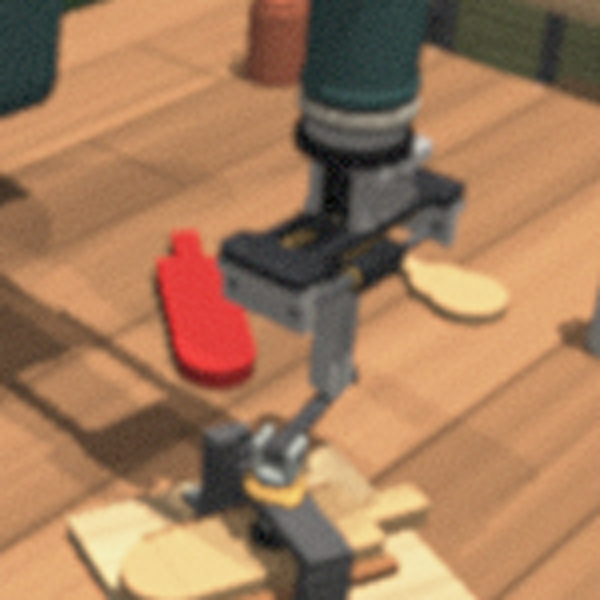

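Run:
```python
from h import *
W=np.load('pics/w17.npz')
for u,v in[(312,365),(305,360),(340,357),(425,343),(450,335),(480,330),(510,324)]:
    q=w(W,u/1.5,v/1.5);print(np.round(q,4),np.round(np.hypot(*(q[:2]-C)),4))
```

```text
[0.5448 0.0312 0.1189] 0.1045
[0.5465 0.0343 0.1177] 0.1072
[0.5483 0.0192 0.1186] 0.092
[ 0.5547 -0.0169  0.1182] 0.0555
[ 0.5584 -0.0272  0.1185] 0.0446
[ 0.5606 -0.0397  0.1183] 0.0319
[ 0.563  -0.0523  0.1174] 0.0191
```

The upper face reads 118–119 mm all along, so the lever is flat against its stop. Lifting off.

>>> drive_tool([
  [[-0.006,0,0,0],[-0.01,0,0,0],[-0.04,0,0,0],[-0.1,0,0,0],[-0.15,0,0,0],[-0.15,0,0,0],[-0.1,0,0.1,0],[0,0,0.1,0],[0,0,0,0],[0,0,0,0],[0,0,0,0]],
])

```text
time: 17.35
tool_pos: [0.5001, -0.0016, 0.2516]
ee_rot: [-0.004, 1.569, 3.137]
wrist_force: [-0.1, 0.5, -0.4]
width: 0.0003
```

Run:
```python
from h import *
W=tq(1,fn='w18'); snap('scene','s18',k=1.5)
```

```text
[ 0.50016201 -0.00160328  0.25157863] [-0.16412145  0.46915137 -0.36057546] torque -0.019873814051610372
```

View pics/w18.png

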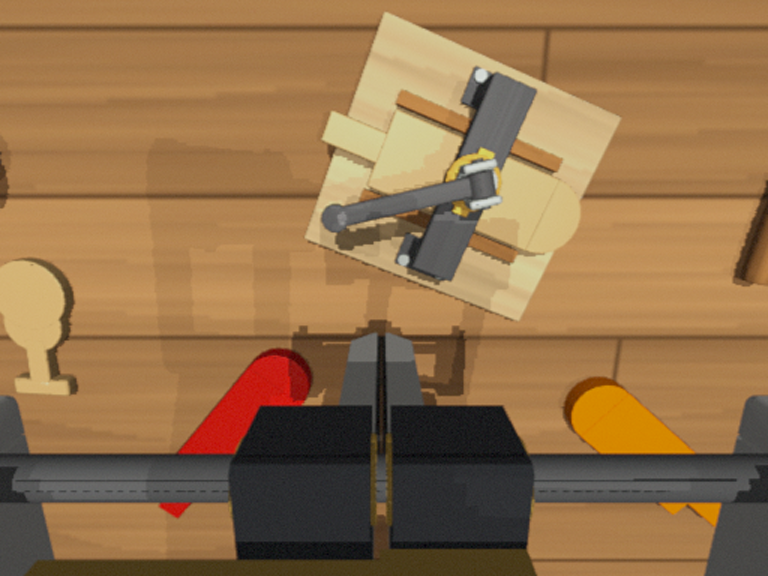

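View pics/s18.png

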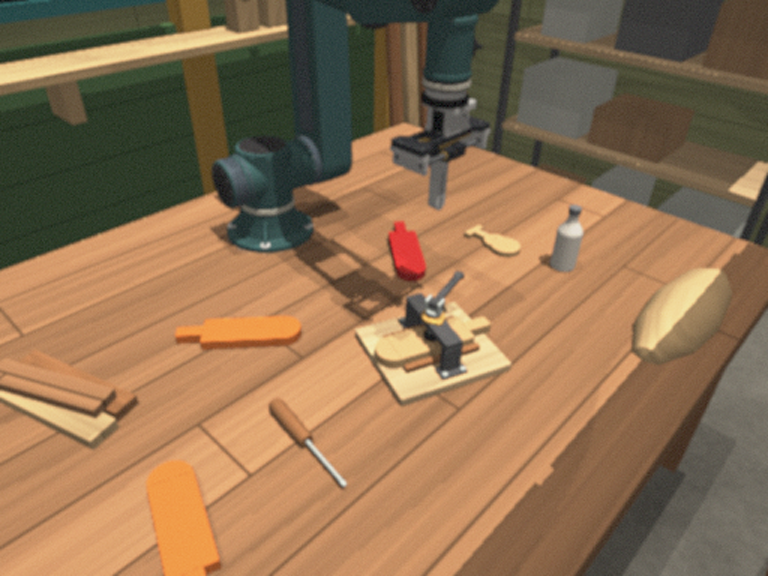

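Run:
```python
from h import *
W=np.load('pics/w18.npz')
for u,v in[(335,216),(360,210),(390,203),(420,196),(450,189)]:
    q=w(W,u/1.5,v/1.5);print(np.round(q,4),np.round(np.hypot(*(q[:2]-C)),4))
for u,v in[(500,95),(450,230),(517,85)]: print('bar',w(W,u/1.5,v/1.5))
a=np.load('pics/scene0.npz')['pixels'].astype(int);b=np.load('pics/s18.npz')['pixels'].astype(int)
d=np.abs(cv2.GaussianBlur(a.astype(np.uint8),(5,5),0).astype(int)-cv2.GaussianBlur(b.astype(np.uint8),(5,5),0)).max(2)
for n,(x,y) in dict(glue=(378,163),fish=(332,161),driver=(205,293),blankhead=(264,233),handle=(320,217)).items(): print(n,d[y-10:y+10,x-14:x+14].mean(),d[y-10:y+10,x-14:x+14].max())
```

```text
[0.5426 0.0308 0.1187] 0.1047
[0.5469 0.0136 0.1207] 0.0869
[ 0.5514 -0.0067  0.1189] 0.0662
[ 0.556  -0.0269  0.1187] 0.0454
[ 0.5606 -0.047   0.1185] 0.0248
bar [ 0.62407927 -0.08506906  0.08319729]
bar [ 0.52834395 -0.05324053  0.08457442]
bar [ 0.63067052 -0.09670406  0.08287368]
glue 0.7946428571428571 2
fish 1.7767857142857142 97
driver 0.8982142857142857 3
blankhead 3.2857142857142856 30
handle 6.978571428571429 35
```

```bash
python3 -c "
from bench import robot
print(robot.close_job())"
```

```text
the job is handed in; nothing more can be done
None
```

I pushed the raised lever about 5.5 rad clockwise until the torque rose sharply, folded it flat, and handed the job in. The robot's clock stood at about 17.5 s. No verdict came back.

- **Screwing home:** I stopped at about 0.6 N m, which is roughly 0.076 rad of bush twist against the 0.15 limit. The ear's angle in the wrist picture agreed. After I let go, the bush sprang back in line with the bar and the lever was still raised at about 0.84 rad.
- **Folding:** It took about 5 N on the lever until the firm stop, where I pressed with about 17 N. While I pressed, the finger drifted about 1 mm sideways and put roughly 0.17 N m of tightening torque on the screw.
- **Last checks:**
  - The lever's upper face reads 118.5–121 mm along its whole length, so it is flat.
  - The robot was clear of everything.
  - The glue bottle and the screwdriver showed no change in the scene view.
  - The fish and blank patches did show some changed pixels. I put these down to the moved lever and to shadow; by eye neither had moved.
- **Not checked:** The pad's force on the blank could not be measured. I inferred it from the torque rise and from the lever height, which matches the home position.
- **Disagreement:** Near the stop, the torque rose more gently with finger travel (about 2.6 N m per rad) than the 8 N m per rad given for the bush. I put this down to a slightly soft stop or the finger sliding along the lever.

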